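Turn the cheese loaf red side up under the glass shelf

TASK

The oblong cheese lies with its red waxed face underneath. Keeping it on the serving board (do not pick it up), tip it over its long edge towards the dark slate, a quarter turn at a time and letting it settle flat after each, so that it ends lying still on the slate under the glass shelf with the red face up. Do not knock the glass shelf or disturb the other things standing on the board.

Things in the scene. Friction and masses are not known exactly. Their poses are not given: they have to be found in the camera images.
- cheese_centre (a point): Centre of the loose cheese block, 66 x 120 x 66 mm (x, y, z), 0.4-0.75 kg. z points from the red face to the brown face opposite (up at the start); the other faces are pale with holes. Long axis y, roughly along the board's y. Starts flat, about 132 mm short of the slate's centre on the side away from the shelf. Pushed 50 mm up or higher, it tips about its far bottom edge, balancing at 45 degrees.
- slate_centre (a point): Centre of the dark slate tile let flush into the board, at the level of the board's top (20 mm above the counter). The tile is 150 mm along x by 240 mm along y. Its axes are the board's: x is the way to tip the cheese, from its start towards the slate, roughly to the robot's left (world +y); y points back roughly towards the robot; z up.
- board: Fixed light wooden serving board, 380 x 440 x 20 mm (x, y, z); origin at the centre of its underside, on the counter. The slate's centre is 45 mm along +x from the board's centre.
- guard: Fixed glass shelf in a steel frame, standing on the board; the board's origin and axes. There it spans x -31 to 90 mm, y -187 to 187 mm; its underside is 260 mm above the counter (240 above the board). End posts of 16 mm at x = 30, y = -180 and 180 mm. Open on the side where the cheese starts; it hangs over the slate, so a tool must lean in below its front edge.
- picks: Bystander, loose: glass of cocktail sticks, 68 mm wide, 85 mm tall, on the board, between the cheese's start and the robot; origin at the centre of its underside.
- mustard: Bystander, loose: jar 60 mm wide, 85 mm tall, on the board's corner beyond the slate, on the robot's side; origin at the centre of its underside.
- round_cheese: Bystander, loose: round white cheese, 90 mm wide, 35 mm tall, on the board's corner beyond the slate, far from the robot; origin at the centre of its underside.
- herb_cheese: Bystander, loose: small herb cheese, 50 x 50 x 40 mm, on the board, beyond the cheese's start as seen from the robot; origin at the centre of its underside.

How it is judged (in metres and radians):
On the way:
1. the cheese has been tipped one quarter turn: it lies flat on the board with the red face to the side (angle between cheese_centre's own z axis and vertical between 1.45 and 1.69 rad and z of cheese_centre in the frame of slate_centre between 0.026 and 0.04 m), for 0.2 s.
At the end, for the whole second after the job is handed in: The cheese lies still and flat on the board (centre 26 to 40 mm above it) with the red face up within 8 degrees, its centre within 48 mm along x and 70 mm along y of the slate's centre (angle between cheese_centre's own z axis and vertical above 3 rad and z of cheese_centre in the frame of slate_centre between 0.026 and 0.04 m and x of cheese_centre in the frame of slate_centre between -0.048 and 0.048 m and y of cheese_centre in the frame of slate_centre between -0.07 and 0.07 m and linear speed of cheese below 0.02 m/s); the robot touches nothing.
It fails at once if the cheese is picked up: its centre comes more than 72 mm above the board (tipping takes it to 47 mm) (z of cheese_centre in the frame of slate_centre above 0.072 m).
It fails at once if the robot knocks the glass shelf (more than 5 N) (contact force between any of the arm, the fingers and guard above 5 N).
It fails at once if a bystander on the board is moved more than 25 mm or tipped over (distance of any of picks, round_cheese, herb_cheese, mustard from where it was at the start of the episode above 0.025 m or angle between any of picks, round_cheese, herb_cheese, mustard's own z axis and vertical above 0.5 rad).
It also fails if it takes over 45 s, if anything falls off the work surface, if the arm or the gripper's body presses on something with over 40 N, if the wrist force passes 120 N, or if a joint passes its speed limit or range.

ROBOT

A 6-joint arm with a two-finger parallel gripper is mounted at the origin on the work surface. World frame = base frame: x ahead of the robot, y to its left, z up, the work surface at z = 0. Lengths are in m, angles in degrees, forces in N, time in s.
With the tool pointing down it reaches from about 0.375 to 0.9 m from the base axis. Payload 3.1 kg.
Tool frame: the origin (TCP) lies at the very end of the fingers, on their centre line; the grasp point (between the pads) lies behind it (bot.grip_depth is the z of the grasp point in the tool frame, in m); z points along the fingers, y is the direction in which the jaws open and shut (so a half turn about z gives the same grasp; the last joint's range is limited). The gripper opens to 87 mm and grips with 3 to 60 N. Pads are 19 mm wide; open, the fingers measure 117 mm over their backs; the gripper's body (75 mm by 190 mm) begins 51 mm behind the grasp point.
Start: joints at [61.335, 30.224, 82.088, -0, 67.689, -10.227], TCP at [0.198, 0.593, 0.223] pointing down, gripper open.
Joint ranges: [-176.69, 176.69], [-43.24, 126.21], [12.49, 139.97], [-82, 262], [0, 151.66], [-163.58, 163.58]. Speed limits (degrees/s): [159.86, 159.86, 180, 180, 180, 180].

INTERFACE

Orientations are given as a 3x3 rotation matrix whose columns are the frame's x, y, z axes.
In Python, from rig import bot, vision gives the robot as it stands. The module is installed in compiled form; this text tells all that it offers.
- The arm moves only by the shell command python3 -m jog 'ROWS'. ROWS is JSON, a list of rows, each a list of 3 entries, a list of its own where there are three numbers: the shift along the tool's x, y, z in mm, then the turn, a rotation vector about the tool's x, y, z in degrees, then the closure, from 0 (fully open) to 1 (shut). In form: [[[dx, dy, dz], [wx, wy, wz], fingers], ...]. A call has 1 to 12 rows; each row is the pose to reach, as a shift and turn from the pose commanded when the call began, along the tool's axes at that moment; what a row does not reach only later rows make up. A row lasts 1/12 s, in which the tool goes at most 41.7 mm and 7.16 degrees, less where a joint would pass 70% of its speed; a pose out of reach is approached as far as the arm can. A call with a gripper value outside its range is refused whole. The fingers move at their own pace and stop on an object; the grip force is fixed at half the most. Time passes only in rows, so rows that repeat a pose let the fingers close. It gives the time, the measured TCP pose, the force and the opening at its end, in the units of the state.
- bot.read_state(): the state, without advancing time (a new reading comes with each control period).
- vision.capture(name): name is "scene" or "top" or "wrist"; returns the picture (400x640x3 uint8, red, green, blue); there is no depth.
- vision.camera_info(name): a dict with "intrinsics" (3x3 intrinsics, pixels), "camera_from_world" (4x4, takes a point from world to camera coordinates); the wrist camera has in their place "mount" (4x4, takes a point from camera to tool coordinates, whose origin is the TCP and whose axes are the flange's). Camera axes: x right, y up, looking along -z (the intrinsics and any distortion apply to the point x, -y, -z); pixel columns grow to the right and rows downward; lengths in m; the calibration is good to about 2 mm. A picture is of the moment at which its call begins: read the wrist's pose just before it. camera_info takes no time and is no camera call.
- bot.hand_in(): hands the job in, once; it reports no verdict.
The state is a dict: "time_s": time; "joint_positions": joint angles; "qvel": joint speeds; "tau": joint torques, N m; "position": TCP position; "tcp_rot": TCP orientation; "force": force on the tool from outside, world axes, zero at the start; "moment": the same for the moment, N m; "opening": opening from 0.0 (shut) to 1.0 (fully open).
Only numpy, scipy, OpenCV 4.12 (cv2) and the standard library are available. Lean on these libraries where they do the work, as an engineer would, in place of code of your own. Each camera call takes 0.05 s, during which the arm holds its last target. There are 200 camera calls.

## Working session

There is one attempt and no reset: what is moved stays moved. The work goes in short steps, Python scripts to look and compute and a shell command to move; the robot and the scene stay as the last step left them, time stands still between calls to the robot, and variables do not carry over. Pictures are saved under pics/ and viewed, about 8 in all and at most 12, crops included, and the job is handed in when it is done.

```bash
mkdir -p pics
python3 - <<'E'
from rig import bot, vision
import cv2,numpy as np
s=bot.read_state();print(s['time_s'],s['position'],np.round(s['tcp_rot'],3).tolist(),bot.grip_depth,s['opening'])
for n in ("scene","top"):
    im=vision.capture(n);cv2.imwrite(f'pics/{n}0.png',im[:,:,::-1])
    c=vision.camera_info(n);print(n,np.round(c['intrinsics'],2).tolist(),np.round(c['camera_from_world'],4).tolist(),[k for k in c])
E
```

```text
0.0 [0.19728763 0.59227741 0.22156768] [[-0.949, 0.316, -0.001], [0.316, 0.949, -0.002], [0.0, -0.002, -1.0]] -0.0187 1.0009539693710234
scene [[379.83, 0.0, 314.69], [0.0, 379.83, 200.66], [0.0, 0.0, 1.0]] [[0.4374, 0.8993, -0.0004, -0.2614], [-0.7162, 0.3486, 0.6046, 0.3582], [0.5439, -0.2641, 0.7965, -1.1929], [0.0, 0.0, 0.0, 1.0]] ['intrinsics', 'camera_from_world']
top [[453.76, 0.0, 326.04], [0.0, 453.76, 192.36], [0.0, 0.0, 1.0]] [[-0.0152, -0.9998, -0.0136, 0.0259], [0.9983, -0.0159, 0.0555, -0.5842], [-0.0557, -0.0128, 0.9984, -0.9249], [0.0, 0.0, 0.0, 1.0]] ['intrinsics', 'camera_from_world']
```

View pics/top0.png

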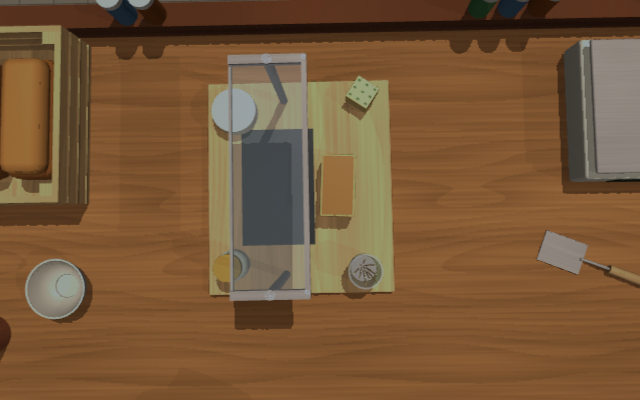

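View pics/scene0.png

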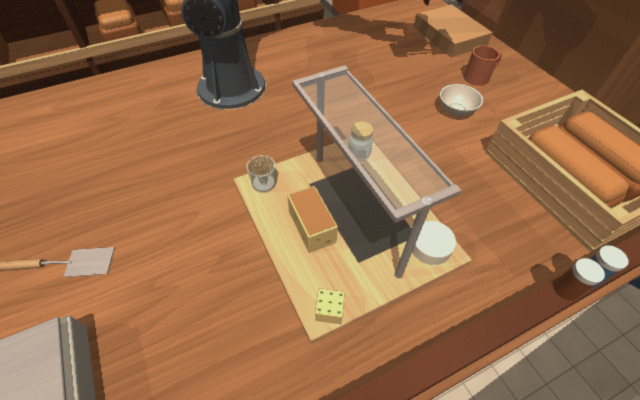

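The top view shows the board at corners about (208,84), (389,81), (394,291) and (209,295). The slate runs from (242,130) to (315,244), and the brown top of the cheese from (322,155) to (353,216). The glass of picks is at (365,271), the herb cheese at (362,93), and the shelf spans columns 229–310.

```bash
cat > h.py <<'E'
import numpy as np
from rig import bot, vision
def px2w(n,uv,z):
    c=vision.camera_info(n);K=np.array(c['intrinsics']);T=np.array(c['camera_from_world'])
    d=np.linalg.inv(K)@[uv[0],uv[1],1];d=d*[1,-1,-1];R=T[:3,:3];o=-R.T@T[:3,3];d=R.T@d
    return o+d*(z-o[2])/d[2]
def proj(n,p):
    c=vision.camera_info(n);T=np.array(c['camera_from_world']);q=T[:3,:3]@p+T[:3,3];q=q*[1,-1,-1]
    q=np.array(c['intrinsics'])@q;return q[:2]/q[2]
E
python3 - <<'E'
from h import *
f=lambda L,z:np.array([px2w('top',u,z)[:2] for u in L])
b=f([(208,84),(389,81),(394,291),(209,295)],.02);s=f([(242,130),(313,128),(315,244),(243,245)],.02);c=f([(322,155),(354,155),(352,216),(321,215)],.086)
for n,a in(('board',b),('slate',s),('cheese',c)):
    ex=(a[0]+a[3]-a[1]-a[2])/2; ey=(a[2]+a[3]-a[0]-a[1])/2
    print(n,a.mean(0).round(4),'x',ex.round(4),np.degrees(np.arctan2(ex[1],ex[0])).round(2),np.linalg.norm(ex).round(4),'y',np.degrees(np.arctan2(ey[1],ey[0])).round(2),np.linalg.norm(ey).round(4))
print('shelf',f([(229,57),(305,55),(310,298),(232,299)],.26).round(3).tolist())
print(f([(365,271)],.1).round(3),f([(362,93)],.06).round(3))
E
```

```text
board [0.5976 0.071 ] x [-0.0011  0.3791] 90.17 0.3791 y -179.87 0.4366
slate [0.5984 0.1156] x [-0.0007  0.1483] 90.29 0.1483 y -179.79 0.2398
cheese [ 0.5942 -0.0058] x [0.0019 0.0605] 88.17 0.0605 y 177.63 0.1166
shelf [[0.786, 0.163], [0.787, 0.043], [0.411, 0.04], [0.411, 0.159]]
[[ 0.432 -0.055]] [[ 0.78  -0.059]]
```

```bash
cat >> h.py <<'E'
from scipy.spatial.transform import Rotation as Ro
def Rt(lean,yaw=0):   # lean from vertical towards +y, then yaw about world z
    a=np.radians(lean);z=np.array([0,np.sin(a),-np.cos(a)]);y=np.array([1.,0,0])
    return Ro.from_euler('z',yaw,degrees=True).as_matrix()@np.c_[np.cross(y,z),y,z]
def rel(p,R=None):
    s=bot.read_state();R0=np.array(s['tcp_rot']);R=R0 if R is None else R
    return (R0.T@(np.array(p)-s['position'])*1000).round(1).tolist(),Ro.from_matrix(R0.T@R).as_rotvec(degrees=True).round(1).tolist()
def st():
    s=bot.read_state();print(round(s['time_s'],2),np.round(s['position'],4),np.round(s['tcp_rot'],3).tolist(),np.round(s['joint_positions'],1),np.round(s['force'],1))
E
python3 - <<'E'
from h import *
for p in [(.35,.45,.42),(.50,0.0,.42)]: print(rel(p))
print(rel((.58,-.15,.30),Rt(60)))
E
```

```text
([-189.8, -87.1, -198.2], [0.0, 0.0, 0.0])
([-474.4, -466.6, -197.6], [0.0, 0.0, 0.0])
([-597.8, -583.4, -77.4], [-37.4, 51.8, 64.5])
```

```bash
python3 -m jog '[[[-190,-87,-198],[0,0,0],0.5],[[-190,-87,-198],[0,0,0],0.5],[[-190,-87,-198],[0,0,0],0.5],[[-190,-87,-198],[0,0,0],0.5],[[-190,-87,-198],[0,0,0],0.5],[[-190,-87,-198],[0,0,0],0.5],[[-190,-87,-198],[0,0,0],0.5],[[-474,-467,-198],[0,0,0],0.5],[[-474,-467,-198],[0,0,0],0.5],[[-474,-467,-198],[0,0,0],0.5],[[-474,-467,-198],[0,0,0],0.5],[[-474,-467,-198],[0,0,0],0.5]]' && python3 -c "
from h import *
st();print(rel((.50,-.05,.42),Rt(30)));print(rel((.58,-.15,.30),Rt(60)))"
```

```text
time_s: 1.1
position: [0.4157, 0.2506, 0.4202]
tcp_rot: [[-0.949, 0.316, -0.001], [0.316, 0.949, -0.0], [0.0, -0.0, -1.0]]
force: [0.7, 0.3, 0.6]
opening: 0.5
1.1 [0.4157 0.2506 0.4202] [[-0.949, 0.316, -0.001], [0.316, 0.949, -0.0], [0.0, -0.0, -1.0]] [ 17.9   8.4  83.9  -0.   87.7 -53.7] [0.7 0.3 0.6]
([-174.9, -258.6, 0.3], [-18.8, 25.9, 69.8])
([-282.5, -328.2, 120.2], [-37.3, 51.7, 64.6])
```

```bash
python3 -m jog '[[[-175,-259,0],[-19,26,70],0.5],[[-175,-259,0],[-19,26,70],0.5],[[-175,-259,0],[-19,26,70],0.5],[[-175,-259,0],[-19,26,70],0.5],[[-175,-259,0],[-19,26,70],0.5],[[-175,-259,0],[-19,26,70],0.5],[[-175,-259,0],[-19,26,70],0.5],[[-175,-259,0],[-19,26,70],0.5],[[-175,-259,0],[-19,26,70],0.5],[[-175,-259,0],[-19,26,70],0.5],[[-175,-259,0],[-19,26,70],0.5],[[-175,-259,0],[-19,26,70],0.5]]' && python3 -c "
from h import *
st();print(rel((.58,-.15,.25),Rt(60)))"
```

```text
time_s: 2.1
position: [0.4992, -0.0498, 0.4192]
tcp_rot: [[0.008, 1.0, 0.003], [0.863, -0.008, 0.504], [0.504, -0.001, -0.863]]
force: [0.8, -0.1, -0.9]
opening: 0.5
2.1 [ 0.4992 -0.0498  0.4192] [[0.008, 1.0, 0.003], [0.863, -0.008, 0.504], [0.504, -0.001, -0.863]] [-34.2  14.9  81.9  25.2 100.2 -32.9] [ 0.8 -0.1 -0.9]
([-171.3, 81.8, 95.8], [0.3, 29.7, -0.4])
```

```bash
python3 -m jog '[[[-171,82,96],[0,30,0],0.5],[[-171,82,96],[0,30,0],0.5],[[-171,82,96],[0,30,0],0.5],[[-171,82,96],[0,30,0],0.5],[[-171,82,96],[0,30,0],0.5],[[-171,82,96],[0,30,0],0.5],[[-171,82,96],[0,30,0],0.5]]'
python3 - <<'E'
from h import *
import cv2
st()
im=vision.capture('top');im2=vision.capture('scene')
a=cv2.resize(im[90:300,230:450],None,fx=1.8,fy=1.8);b=cv2.resize(im2[90:300,180:400],None,fx=1.8,fy=1.8)
cv2.imwrite('pics/a1.png',np.hstack([a,b])[:,:,::-1])
print(rel((.594,-.075,.066),Rt(60,-1)))
E
```

```text
time_s: 2.68
position: [0.5817, -0.1486, 0.2467]
tcp_rot: [[0.005, 1.0, 0.001], [0.492, -0.003, 0.871], [0.871, -0.004, -0.492]]
force: [0.6, 0.9, 0.8]
opening: 0.5
2.68 [ 0.5817 -0.1486  0.2467] [[0.005, 1.0, 0.001], [0.492, -0.003, 0.871], [0.871, -0.004, -0.492]] [-44.4  45.4  73.7  40.6 107.  -49. ] [0.6 0.9 0.8]
([-126.4, 10.9, 156.1], [-0.7, -0.2, 0.7])
```

View pics/a1.png

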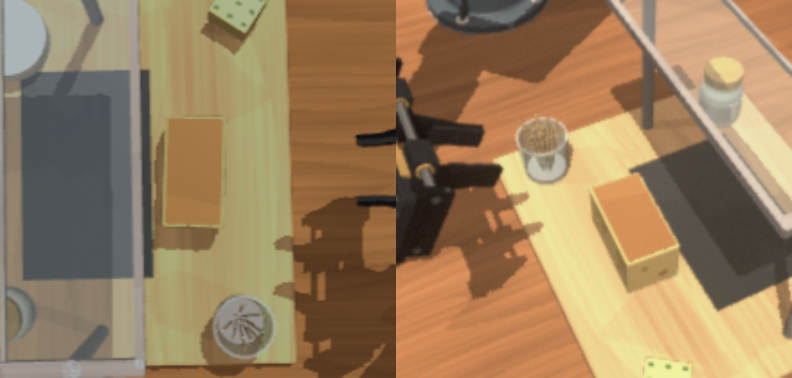

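The side-by-side crops show the fingers clear of the board. The cheese top spans crop pixels (163..224, 117..228), yawed about -2°, with nothing between the fingers and the cheese.

```bash
python3 -m jog '[[[-126,11,156],[-1,0,2],0.5],[[-126,11,156],[-1,0,2],0.5],[[-126,11,156],[-1,0,2],0.5],[[-126,11,156],[-1,0,2],0.5],[[-126,11,156],[-1,0,2],0.5],[[-126,11,156],[-1,0,2],0.5],[[-126,11,156],[-1,0,2],0.5]]'
python3 - <<'E'
from h import *
st()
d=np.array([0.03,1,0]);s=bot.read_state();p=s['position']
for dy,dz in [(30,0),(35,4),(47,15),(67,26),(89,31),(100,31)]: print(dy,dz,rel(p+d*dy/1000+[0,0,dz/1000])[0])
E
```

```text
time_s: 3.37
position: [0.5943, -0.0745, 0.0682]
tcp_rot: [[0.031, 0.999, 0.021], [0.497, -0.033, 0.867], [0.867, -0.016, -0.498]]
force: [0.5, -0.5, 0.9]
opening: 0.503
3.37 [ 0.5943 -0.0745  0.0682] [[0.031, 0.999, 0.021], [0.497, -0.033, 0.867], [0.867, -0.016, -0.498]] [-39.4  57.6  81.   43.1  88.8 -57.5] [ 0.5 -0.5  0.9]
30 0 [14.9, -0.1, 26.0]
35 4 [20.9, -0.2, 28.4]
47 15 [36.4, -0.4, 33.3]
67 26 [55.9, -0.6, 45.2]
89 31 [71.2, -0.8, 61.8]
100 31 [76.7, -0.8, 71.3]
```

```bash
python3 -m jog '[[[5,0,9],[0,0,0],0.5],[[10,0,17],[0,0,0],0.5],[[12,0,21],[0,0,0],0.5],[[14,0,24],[0,0,0],0.5],[[15,0,26],[0,0,0],0.5],[[16,0,28],[0,0,0],0.5],[[17,0,30],[0,0,0],0.5],[[17,0,30],[0,0,0],0.5]]'
python3 - <<'E'
from h import *
import cv2
im=vision.capture('top');im2=vision.capture('scene')
a=cv2.resize(im[120:260,260:420],None,fx=2.4,fy=2.4);b=cv2.resize(im2[130:270,230:390],None,fx=2.4,fy=2.4)
cv2.imwrite('pics/a2.png',np.hstack([a,b])[:,:,::-1])
E
```

```text
time_s: 4.03
position: [0.5958, -0.043, 0.0658]
tcp_rot: [[0.033, 0.999, 0.024], [0.497, -0.038, 0.867], [0.867, -0.017, -0.498]]
force: [-0.5, -4.9, 3.1]
opening: 0.501
```

View pics/a2.png

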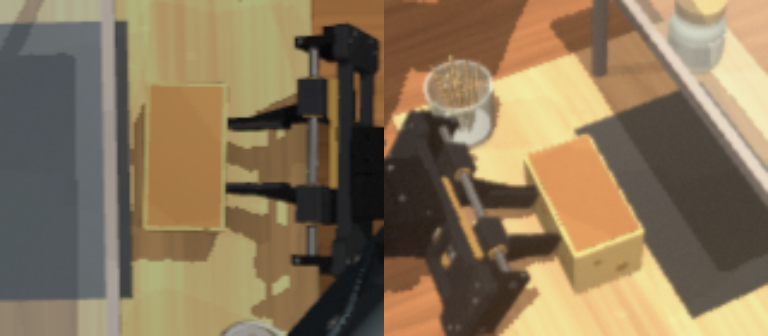

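The fingers touch the cheese's near face squarely, with both tips near crop (227,122) and (227,188). The force is 5 N. Next I push along the tipping arc.

```bash
python3 -m jog '[[[6,0,3],[0,0,0],0.5],[[12,0,5],[0,0,0],0.5],[[16,0,7],[0,0,0],0.5],[[21,0,9],[0,0,0],0.5],[[26,0,11],[0,0,0],0.5],[[30,0,14],[0,0,0],0.5],[[35,0,17],[0,0,0],0.5],[[40,0,21],[0,0,0],0.5],[[40,0,21],[0,0,0],0.5]]'
python3 - <<'E'
from h import *
import cv2
im=vision.capture('top');im2=vision.capture('scene')
a=cv2.resize(im[120:260,260:420],None,fx=2.4,fy=2.4);b=cv2.resize(im2[130:270,230:390],None,fx=2.4,fy=2.4)
cv2.imwrite('pics/a3.png',np.hstack([a,b])[:,:,::-1])
E
```

```text
time_s: 4.88
position: [0.5977, -0.0034, 0.0919]
tcp_rot: [[0.032, 0.999, 0.024], [0.494, -0.037, 0.869], [0.869, -0.016, -0.495]]
force: [-0.9, -6.2, 9.7]
opening: 0.503
```

View pics/a3.png

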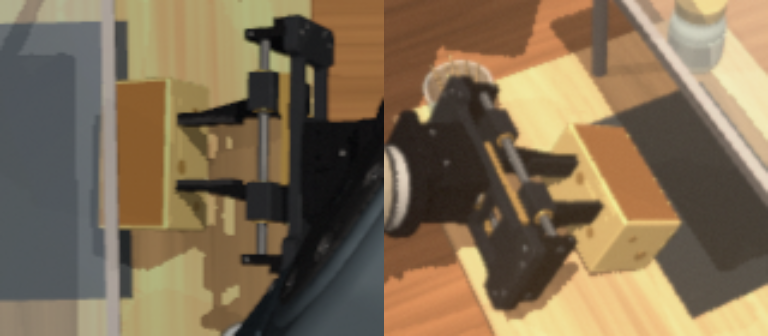

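The cheese is tipping cleanly at about 30°, with both fingers on the face. I carry on past balance.

```bash
python3 -m jog '[[[5,0,4],[0,0,0],0.5],[[9,0,8],[0,0,0],0.5],[[12,0,11],[0,0,0],0.5],[[15,0,15],[0,0,0],0.5],[[18,0,18],[0,0,0],0.5],[[20,0,22],[0,0,0],0.5],[[22,0,26],[0,0,0],0.5],[[22,0,26],[0,0,0],0.5],[[22,0,26],[0,0,0],0.5],[[22,0,26],[0,0,0],0.5],[[22,0,26],[0,0,0],0.5],[[22,0,26],[0,0,0],0.5]]'
python3 - <<'E'
from h import *
import cv2
im=vision.capture('top');im2=vision.capture('scene')
a=cv2.resize(im[120:260,240:400],None,fx=2.4,fy=2.4);b=cv2.resize(im2[130:270,250:410],None,fx=2.4,fy=2.4)
cv2.imwrite('pics/a4.png',np.hstack([a,b])[:,:,::-1])
E
```

```text
time_s: 5.98
position: [0.5989, 0.0323, 0.102]
tcp_rot: [[0.031, 0.999, 0.024], [0.484, -0.036, 0.874], [0.875, -0.016, -0.485]]
force: [-1.1, 1.2, 19.4]
opening: 0.499
```

View pics/a4.png

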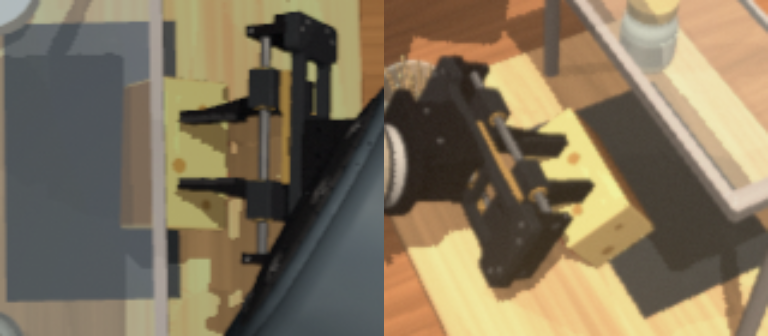

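The cheese is past balance at about 57°, but the fingertips press it straight down over its pivot (19 N). I ease the tool up and slightly forward so it can fall.

```bash
python3 -m jog '[[[3,0,-2],[0,0,0],0.5],[[7,0,-3],[0,0,0],0.5],[[10,0,-2],[0,0,0],0.5],[[12,0,0],[0,0,0],0.5],[[14,0,3],[0,0,0],0.5],[[14,0,3],[0,0,0],0.5],[[14,0,3],[0,0,0],0.5],[[14,0,3],[0,0,0],0.5]]'
python3 - <<'E'
from h import *
import cv2
im=vision.capture('top');im2=vision.capture('scene')
a=cv2.resize(im[120:260,240:400],None,fx=2.4,fy=2.4);b=cv2.resize(im2[130:270,250:410],None,fx=2.4,fy=2.4)
cv2.imwrite('pics/a5.png',np.hstack([a,b])[:,:,::-1])
E
```

```text
time_s: 6.75
position: [0.5986, 0.0399, 0.1054]
tcp_rot: [[0.035, 0.999, 0.022], [0.497, -0.036, 0.867], [0.867, -0.02, -0.497]]
force: [-0.4, -0.1, -0.2]
opening: 0.499
```

View pics/a5.png

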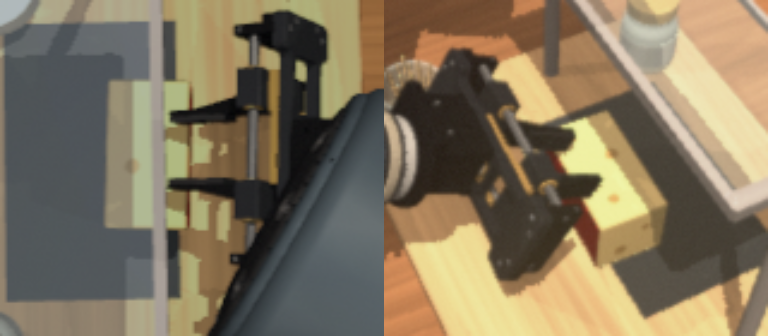

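The first quarter turn is done. The cheese lies flat with the red face towards the tool, and its top runs over crop columns 107–188 and rows 80–229. Now I work out its position and the retreat.

Run:
```python
from h import *
for u in [(107,80),(188,80),(188,229),(105,229)]: print(px2w('top',(240+u[0]/2.4,120+u[1]/2.4),.086).round(4))
p=bot.read_state()['position']
for q in [(.599,0.0,.125),(.599,-.045,.125),(.598,-.03,.067),(.598,-.005,.067)]: print(q,rel(q,Rt(60,-2)))
```

```text
[0.6575 0.0949 0.086 ]
[0.6564 0.0296 0.086 ]
[0.5367 0.0313 0.086 ]
[0.5377 0.0977 0.086 ]
(0.599, 0.0, 0.125) ([-2.8, 1.3, -44.1], [-0.5, -0.2, -1.0])
(0.599, -0.045, 0.125) ([-25.2, 3.0, -83.2], [-0.5, -0.2, -1.0])
(0.598, -0.03, 0.067) ([-68.1, 2.5, -41.3], [-0.5, -0.2, -1.0])
(0.598, -0.005, 0.067) ([-55.6, 1.6, -19.6], [-0.5, -0.2, -1.0])
```

```bash
python3 -m jog '[[[-3,1,-44],[0,0,0],0.5],[[-25,2,-83],[0,0,0],0.5],[[-25,2,-83],[0,0,0],0.5],[[-68,2,-41],[0,0,0],0.5],[[-68,2,-41],[0,0,0],0.5],[[-68,2,-41],[0,0,0],0.5],[[-56,2,-20],[0,0,0],0.5],[[-56,2,-20],[0,0,0],0.5]]'
python3 - <<'E'
from h import *
s=bot.read_state();p=s['position'];y0=.030-p[1];print(y0)
for dy in (.015,y0-.004-.003,y0-.004+.003): print(rel(p+[0.02*dy,dy,.066-p[2]])[0])
E
```

```text
time_s: 7.52
position: [0.5974, -0.0025, 0.0679]
tcp_rot: [[0.036, 0.999, 0.019], [0.493, -0.034, 0.869], [0.869, -0.022, -0.494]]
force: [-1.0, 1.4, -0.5]
opening: 0.503
0.03249193242245785
[5.7, -0.2, 14.0]
[10.9, -0.3, 23.1]
[13.9, -0.4, 28.3]
```

```bash
python3 -m jog '[[[6,0,14],[0,0,0],0.5],[[9,0,19],[0,0,0],0.5],[[11,0,23],[0,0,0],0.5],[[13,0,26],[0,0,0],0.5],[[15,0,29],[0,0,0],0.5],[[16,0,31],[0,0,0],0.5],[[16,0,31],[0,0,0],0.5]]'
```

```text
time_s: 8.1
position: [0.6003, 0.0283, 0.0659]
tcp_rot: [[0.034, 0.999, 0.024], [0.498, -0.037, 0.866], [0.866, -0.017, -0.499]]
force: [0.3, -3.8, 1.0]
opening: 0.497
```

```bash
python3 -m jog '[[[6,0,3],[0,0,0],0.5],[[12,0,5],[0,0,0],0.5],[[16,0,7],[0,0,0],0.5],[[21,0,9],[0,0,0],0.5],[[26,0,11],[0,0,0],0.5],[[30,0,14],[0,0,0],0.5],[[35,0,17],[0,0,0],0.5],[[40,0,21],[0,0,0],0.5],[[45,0,25],[0,0,0],0.5],[[49,0,29],[0,0,0],0.5]]'
python3 - <<'E'
from h import *
import cv2
im=vision.capture('top');im2=vision.capture('scene')
a=cv2.resize(im[120:260,210:370],None,fx=2.4,fy=2.4);b=cv2.resize(im2[110:250,270:430],None,fx=2.4,fy=2.4)
cv2.imwrite('pics/a6.png',np.hstack([a,b])[:,:,::-1])
E
```

```text
time_s: 8.93
position: [0.6025, 0.0791, 0.0975]
tcp_rot: [[0.033, 0.999, 0.024], [0.491, -0.037, 0.87], [0.871, -0.017, -0.492]]
force: [-2.6, -5.2, 14.2]
opening: 0.5
```

View pics/a6.png

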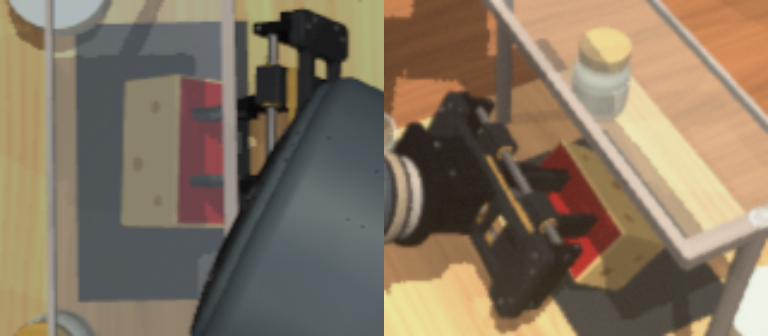

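It is near balance at about 42°, with the red face turning up. The forearm overlaps the shelf's front corner in the top view, so I check its height in the full scene image.

Run:
```python
from h import *
import cv2
st()
im=vision.capture('scene');im2=vision.capture('top')
cv2.imwrite('pics/a7.png',np.hstack([im[0:290,150:500],im2[100:390,200:550]])[:,:,::-1])
```

```text
9.03 [0.6025 0.0799 0.0978] [[0.032, 0.999, 0.023], [0.491, -0.036, 0.871], [0.871, -0.016, -0.491]] [-27.6  52.9  90.1  52.4  80.7 -55.6] [-1.3 -4.  12. ]
```

View pics/a7.png

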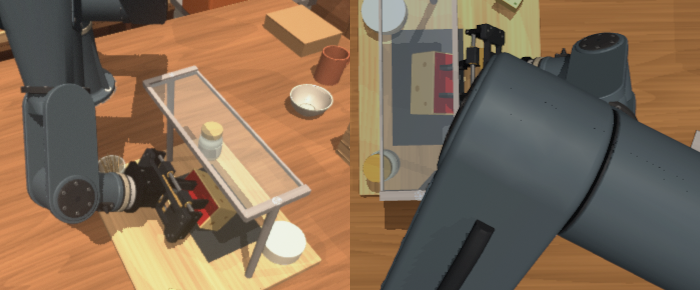

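The elbow is high above and the forearm comes down outside the shelf, so there is clearance. I finish the tip, rising at the end so the fingers don't pin the cheese.

```bash
python3 -m jog '[[[3,0,4],[0,0,0],0.5],[[7,0,8],[0,0,0],0.5],[[10,0,10],[0,0,0],0.5],[[13,0,11],[0,0,0],0.5],[[16,0,12],[0,0,0],0.5],[[19,0,13],[0,0,0],0.5],[[19,0,13],[0,0,0],0.5],[[19,0,13],[0,0,0],0.5],[[19,0,13],[0,0,0],0.5],[[19,0,13],[0,0,0],0.5]]'
python3 - <<'E'
from h import *
import cv2
im=vision.capture('top');im2=vision.capture('scene')
a=cv2.resize(im[120:260,210:370],None,fx=2.4,fy=2.4);b=cv2.resize(im2[110:250,270:430],None,fx=2.4,fy=2.4)
cv2.imwrite('pics/a8.png',np.hstack([a,b])[:,:,::-1])
s=bot.read_state();print(s['force'])
for q in [(.602,.06,.118),(.602,-.05,.12),(.595,-.15,.2)]: print(rel(q)[0])
E
```

```text
time_s: 9.97
position: [0.6029, 0.0995, 0.1033]
tcp_rot: [[0.035, 0.999, 0.022], [0.497, -0.037, 0.867], [0.867, -0.02, -0.497]]
force: [-0.3, -0.2, 0.2]
opening: 0.5
[ 0.2419268  -0.13607444  0.60951538]
[-6.9, 0.3, -41.5]
[-59.8, 4.3, -137.9]
[-40.3, -0.6, -264.6]
```

View pics/a8.png

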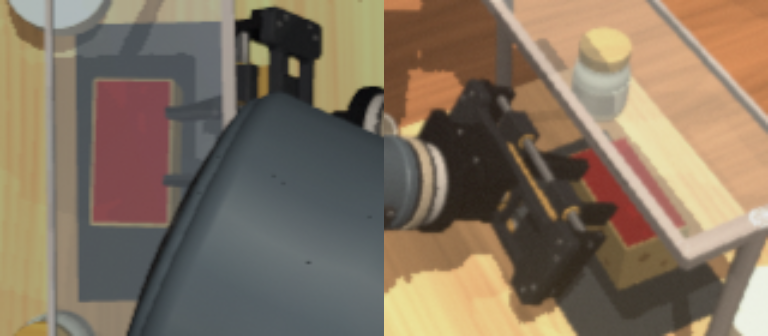

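Red face up and flat on the slate: its top spans crop (92..171, 80..227). Wrist force is zero. Now I retreat straight back.

```bash
python3 -m jog '[[[-7,0,-41],[0,0,0],0.5],[[-60,4,-138],[0,0,0],0.5],[[-60,4,-138],[0,0,0],0.5],[[-60,4,-138],[0,0,0],0.5],[[-50,2,-200],[0,0,0],0.5],[[-50,2,-200],[0,0,0],0.5],[[-50,2,-200],[0,0,0],0.5],[[-50,2,-200],[0,0,0],0.5],[[-50,2,-200],[0,0,0],0.5]]'
python3 - <<'E'
from h import *
import cv2
a=np.array([px2w('top',(210+u/2.4,120+v/2.4),.086) for u,v in [(92,80),(171,80),(169,226),(91,224)]]);print(a.mean(0))
cv2.imwrite('pics/a9.png',np.hstack([vision.capture('scene')[60:350,150:500],vision.capture('top')[60:350,190:540]])[:,:,::-1])
E
```

```text
time_s: 10.82
position: [0.5981, -0.0976, 0.1591]
tcp_rot: [[0.036, 0.999, 0.021], [0.496, -0.036, 0.868], [0.868, -0.021, -0.496]]
force: [-0.8, 0.2, -0.3]
opening: 0.505
[0.59980153 0.13424919 0.086     ]
```

View pics/a9.png

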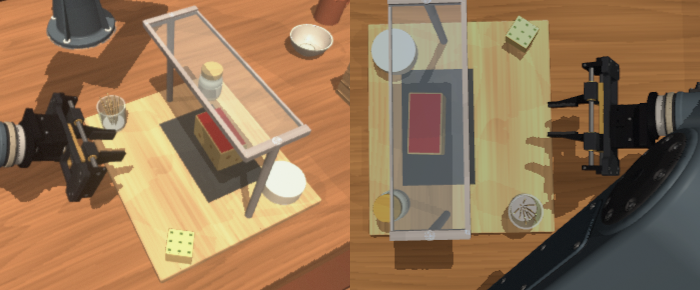

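The cheese lies flat on the slate with its red face up, the arm is clear, and all four bystanders stand where they were. The centre is about 19 mm past the slate's centre along x and about 1 mm off along y.

```bash
python3 -c "
from rig import bot
print(bot.hand_in())"
```

```text
the job is handed in; nothing more can be done
None
```

The job is handed in at about 11 s of the 45 s allowed. I tipped the cheese over its long edge in two quarter turns with the half-open fingers leaning 60°, and it settled flat after each.

- **Final position:** the last pictures show the cheese flat on the slate under the shelf, red face up. Its centre is about 19 mm past the slate's centre along x (limit 48) and about 1 mm off along y (limit 70).
- **Surroundings:** the bystanders look unmoved, judged by eye in the pictures and not measured. The shelf looks undisturbed too, and the arm kept clear of it. The gripper had backed off before hand-in, and the wrist force read about zero.
- **One hitch:** in the first tip the fingertips briefly pinned the cheese at about 57°, with 19 N on the wrist. I eased the tool up to let it fall, and rose earlier in the second tip.

No check failed or disagreed. Hand-in gave no verdict.

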